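Find the rocking corner of the bridge jig plate and press its shim flat

TASK

The aluminium jig plate on the levelling board rocks on one of its four corner feet. Press down on the corner lugs with the fingertips until you find the one that gives, then press that corner's red shim lever down until it lies flat, so that the plate sits level and no longer rocks. Only press: do not lift or shift the plate, leave the other three shim levers standing up, and leave the level, the jar and the tools where they are.

Things in the scene. Friction and masses are not known exactly. Their poses are not given: they have to be found in the camera images.
- plate: H-shaped bare aluminium jig plate, 15 mm thick, about 2 kg, loose on four rests. Origin: centre of its underside, 40 mm above the table; z up. Middle 124 mm (x) by 250 mm (y); a black guitar-bridge blank with brass straps and knobs is fixed on it, up to 25 mm above its top. Four 56 mm square corner lugs stick out to +x and -x, centres at x = +-90, y = +-90 mm, tops at z = 15 mm (55 mm above the table)
- board: Plywood levelling board, 310 mm (x) by 380 mm (y), 18 mm thick, fixed to the table. Origin: on the table under the plate's centre; axes as the plate's. On it, under each lug's centre, is a steel rest of 20 mm diameter. One rest, at any corner, is 3.5 mm too low, hidden: that lug sinks 3 to 4 mm under a press of more than 2 to 3 N and rises again when let go; the others stay put
- shim_1 (a joint): Angle of red shim lever 1 above flat: 0 is flat (end stop), 0.45 to 0.62 at the start. Stiff: 4 to 8 N on its end turns it down; it stays where left. Flat, its nose comes up under the lug: over the low rest it fills the gap and carries the plate level; over a sound rest it would jack the lug up 3 to 4 mm. Any number may stand at any corner
- shim_1_tab (a point): Top of the ridged thumb pad (28 mm wide, 20 mm long) at the end of red shim lever 1; moves with it. The lever, 22 mm wide, points to the plate's +y from a pin along the plate's x axis, 24 mm from its lug's centre towards +y, 28 mm above the table. This point is 54 mm from the pin: 78 mm from the lug's centre along +y when flat, 31 mm above the table. The lug ends 28 mm from its centre
- shim_2 (a joint): Angle of red shim lever 2 above flat: 0 is flat (end stop), 0.45 to 0.62 at the start. Stiff: 4 to 8 N on its end turns it down; it stays where left. Flat, its nose comes up under the lug: over the low rest it fills the gap and carries the plate level; over a sound rest it would jack the lug up 3 to 4 mm. Any number may stand at any corner
- shim_2_tab (a point): Top of the ridged thumb pad (28 mm wide, 20 mm long) at the end of red shim lever 2; moves with it. The lever, 22 mm wide, points to the plate's +y from a pin along the plate's x axis, 24 mm from its lug's centre towards +y, 28 mm above the table. This point is 54 mm from the pin: 78 mm from the lug's centre along +y when flat, 31 mm above the table. The lug ends 28 mm from its centre
- shim_3 (a joint): Angle of red shim lever 3 above flat: 0 is flat (end stop), 0.45 to 0.62 at the start. Stiff: 4 to 8 N on its end turns it down; it stays where left. Flat, its nose comes up under the lug: over the low rest it fills the gap and carries the plate level; over a sound rest it would jack the lug up 3 to 4 mm. Any number may stand at any corner
- shim_3_tab (a point): Top of the ridged thumb pad (28 mm wide, 20 mm long) at the end of red shim lever 3; moves with it. The lever, 22 mm wide, points to the plate's +y from a pin along the plate's x axis, 24 mm from its lug's centre towards +y, 28 mm above the table. This point is 54 mm from the pin: 78 mm from the lug's centre along +y when flat, 31 mm above the table. The lug ends 28 mm from its centre
- shim_4 (a joint): Angle of red shim lever 4 above flat: 0 is flat (end stop), 0.45 to 0.62 at the start. Stiff: 4 to 8 N on its end turns it down; it stays where left. Flat, its nose comes up under the lug: over the low rest it fills the gap and carries the plate level; over a sound rest it would jack the lug up 3 to 4 mm. Any number may stand at any corner
- shim_4_tab (a point): Top of the ridged thumb pad (28 mm wide, 20 mm long) at the end of red shim lever 4; moves with it. The lever, 22 mm wide, points to the plate's +y from a pin along the plate's x axis, 24 mm from its lug's centre towards +y, 28 mm above the table. This point is 54 mm from the pin: 78 mm from the lug's centre along +y when flat, 31 mm above the table. The lug ends 28 mm from its centre
- level: Round bull's-eye level, 30 mm diameter, 11 mm high, loose on the plate's middle about x = -40 mm, y = -20 to 20 mm of the plate. Origin: centre of its underside. To be left alone
- screwdriver: Yellow-handled screwdriver, 170 mm long, 26 mm thick, lying on the board beside the plate, along the board's x axis. Origin: centre of its underside. To be left alone
- peg_jar: Small amber jar with a brass cap, 34 mm diameter, 45 mm high, on the board between the two +y levers. Origin: centre of its underside. To be left alone
- glue_bottle: White glue bottle, 52 mm diameter, 150 mm high, on the table to the left. Origin: centre of its underside. To be left alone
- block_plane: Blue block plane, 160 mm long, 64 mm high, on the table to the left. Origin: centre of its underside. To be left alone
- hammer: Hammer with a wooden handle, 260 mm long, lying on the table to the right. Origin: centre of its underside. To be left alone
- cam_clamp: Wooden cam clamp, 220 mm long, 24 mm thick, lying flat on the table to the right. Origin: on its bar's underside. To be left alone

How it is judged:
On the way, in this order (a step that is already met when the one before it is completed fails the run):
1. the rocking corner is found: with all four shims still up, the plate rocks under a fingertip press (contact force between the fingers and plate above 0.5 N and angle between plate's own z axis and vertical above 0.015 rad and value of joint each of shim_1, shim_2, shim_3, shim_4 above 0.3 rad), for 0.1 s.
2. the shim lever of that corner lies flat, and the plate is level (((value of joint shim_1 below 0.07 rad and value of joint each of shim_2, shim_3, shim_4 above 0.3 rad) or (value of joint shim_2 below 0.07 rad and value of joint each of shim_1, shim_3, shim_4 above 0.3 rad) or (value of joint shim_3 below 0.07 rad and value of joint each of shim_1, shim_2, shim_4 above 0.3 rad) or (value of joint shim_4 below 0.07 rad and value of joint each of shim_1, shim_2, shim_3 above 0.3 rad)) and angle between plate's own z axis and vertical below 0.008 rad), for 0.2 s.
At the end, for the whole second after the job is handed in: exactly one shim lever lies flat (within 0.07 rad, about 4 mm at its end), the other three still stand more than 0.3 rad up, the plate is level within 0.008 rad (only the low corner's shim leaves it so), at rest, and within 12 mm of where it stood (all of step 2 and distance of plate from where it was at the start of the episode below 0.012 m and linear speed of plate below 0.01 m/s); the robot touches nothing.
It fails at once if the plate is lifted or shifted by more than 12 mm (distance of plate from where it was at the start of the episode above 0.012 m).
It fails at once if a shim is pressed at a sound corner, so that it jacks the plate out of level (angle between plate's own z axis and vertical above 0.018 rad and contact force between the fingers and plate below 0.1 N and value of joint any of shim_1, shim_2, shim_3, shim_4 below 0.2 rad).
It fails at once if the level, the jar or a tool is lifted, carried or knocked more than 25 mm away (distance of any of level, screwdriver, peg_jar, glue_bottle, block_plane, hammer, cam_clamp from where it was at the start of the episode above 0.025 m).
It also fails if it takes over 48 s, if anything falls off the work surface, if the arm or the gripper's body presses on something with over 40 N, if the wrist force passes 120 N, or if a joint passes its speed limit or range.

ROBOT

A 6-joint arm with a two-finger parallel gripper is mounted at the origin on the work surface. World frame = base frame: x ahead of the robot, y to its left, z up, the work surface at z = 0. Lengths are in m, angles in rad, forces in N, time in s.
With the tool pointing down it reaches from about 0.3 to 0.85 m from the base axis. Payload 5.4 kg.
Tool frame: the origin (TCP) lies midway between the tips of the shut fingers; the grasp point (between the pads) lies 19 mm behind it (arm.hold_point_z is the distance from the TCP to the grasp point, in m); z points along the fingers, y is the direction in which the jaws open and shut (so a half turn about z gives the same grasp; the last joint's range is limited). The gripper opens to 85 mm and grips with 20 to 120 N. Pads are 22 mm wide; open, the fingers measure 114 mm over their backs; the gripper's body (76 mm by 85 mm) begins 54 mm behind the grasp point. The pads swing forward as they close: fully open they stand 13 mm farther back than shut.
Start: joints at [0.979, 0.158, 1.597, -0, 1.386, -0.21], TCP at [0.214, 0.534, 0.211] pointing down, gripper open.
Joint ranges: [-2.91, 2.91], [-0.94, 2.29], [0.18, 2.7], [-1.29, 4.43], [0.17, 2.64], [-3, 3]. Speed limits (rad/s): [2.57, 2.57, 3.14, 3.14, 3.14, 3.14].

INTERFACE

Orientations are given as a unit quaternion [x, y, z, w].
In Python, from bench import arm gives the robot as it stands.
- The arm moves only by the tool move_arm, never from a script. Its argument "motion" is a list of rows, each a list of 3 entries, a list of its own where there are three numbers: the opening, from 0 (shut) to 1 (fully open), then the shift along the tool's x, y, z in m, then the turn, a rotation vector about the tool's x, y, z in rad. In form: [[claw, [dx, dy, dz], [rx, ry, rz]], ...]. A call has 1 to 12 rows; each row shifts and turns the commanded pose from where the row before left it, along the tool's axes as they then stand; what a row does not reach is not made up. A row lasts 1/8 s, in which the tool goes at most 62.5 mm and 10.7 degrees, less where a joint would pass 70% of its speed; a pose out of reach is approached as far as the arm can. A call with a gripper value outside its range is refused whole. The fingers move at their own pace and stop on an object; "newtons" is the grip in N (left out, the last holds). Time passes only in rows, so rows that do not move let the fingers close. It gives the time, the measured TCP pose, the force and the opening at its end, in the units of the state.
- arm.state(): the state, without advancing time (a new reading comes with each control period).
- arm.read_camera(name): name is "scene" or "top" or "wrist"; returns a dict with "image" (384x512x3 uint8, red, green, blue), "z_map" (384x512 float32, m along the optical axis (not along the pixel's ray), 0 where there is no reading), "fx", "fy", "cx", "cy" (pixels), "extrinsics" (4x4, takes a point from world to camera coordinates); the wrist camera has in their place "T_tool_cam" (4x4, takes a point from camera to tool coordinates, whose origin is the TCP and whose axes are the flange's). Camera axes: x right, y up, looking along -z (the intrinsics and any distortion apply to the point x, -y, -z); pixel columns grow to the right and rows downward; lengths in m; the calibration is good to about 2 mm. A picture is of the moment at which its call begins: read the wrist's pose just before it.
- arm.sign_off(): hands the job in, once; it reports no verdict.
The state is a dict: "time": time; "q": joint angles; "dq": joint speeds; "tau": joint torques, N m; "tool_pos": TCP position; "tcp_rot": TCP orientation; "force": force on the tool from outside, world axes, zero at the start; "moment": the same for the moment, N m; "width": opening from 0.0 (shut) to 1.0 (fully open).
Only numpy, scipy, OpenCV 4.12 (cv2) and the standard library are available. Lean on these libraries where they do the work, as an engineer would, in place of code of your own. Each camera call takes 0.05 s, during which the arm holds its last target. There are 200 camera calls.

## Working session

There is one attempt and no reset: what is moved stays moved. The work goes in short steps, Python scripts to look and compute and a tool call to move; the robot and the scene stay as the last step left them, time stands still between calls to the robot, and variables do not carry over. Pictures are saved under pics/ and viewed, on a budget of 10 in all, crops included, one or two more only if the job needs it, and the job is handed in when it is done.

Besides the shell and the picture viewer there is one more tool, called after "Emit:" as name([rows], argument=value, ...), one row to a line, values as JSON. move_arm: Moves the arm, as the interface text tells. Its arguments: {"type":"object","properties":{"motion":{"type":"array"},"newtons":{"type":"number"}},"required":["motion"]}

```bash
ls; mkdir -p pics
python3 - <<'E'
from bench import arm
import cv2,numpy as np,pickle
s=arm.state();print(s)
d={}
for n in("scene","top"):
    c=arm.read_camera(n);d[n]=c
    cv2.imwrite(f"pics/{n}0.png",c["image"][:,:,::-1])
    print(n,c["fx"],c["cx"],c["cy"],c["extrinsics"],[k for k in c])
pickle.dump(d,open("c0.pkl","wb"))
E
```

```text
pics
{'time': 0.0, 'q': array([ 9.78889562e-01,  1.59083191e-01,  1.59826815e+00, -1.18156609e-05,
        1.38620502e+00, -2.10072537e-01]), 'dq': array([-5.44969170e-04, -1.85356960e-04,  1.56393340e-04,  1.14331797e-03,
       -9.65157624e-05,  1.06536937e-03]), 'tau': array([-9.69254579e-04, -3.96002591e+01, -3.31428945e+01, -2.37995437e-04,
        8.41877481e-03, -3.88286011e-06]), 'tool_pos': array([0.21389127, 0.53302791, 0.20997978]), 'tcp_rot': array([ 1.89758264e-01,  9.81830351e-01, -9.06235096e-04, -3.77900997e-04]), 'force': array([-0.09234046, -0.22085671, -1.18749014]), 'moment': array([0.02972827, 0.00896774, 0.02415173]), 'width': 1.0005284767465432}
scene 392.2301095466121 258.83067679118335 193.63531063240615 [[-0.2434503   0.96990846  0.00308757  0.15163664]
 [-0.7296799  -0.18524747  0.65821776  0.32161459]
 [ 0.63898294  0.15799038  0.75282126 -1.47319984]
 [ 0.          0.          0.          1.        ]] ['image', 'z_map', 'fx', 'fy', 'cx', 'cy', 'extrinsics']
top 438.5882470761064 259.6834583737262 192.57837334109652 [[ 0.02084214 -0.99973362  0.00991468 -0.04776864]
 [ 0.98761824  0.0221298   0.15530769 -0.54359562]
 [-0.15548572  0.00655497  0.98781639 -1.61796943]
 [ 0.          0.          0.          1.        ]] ['image', 'z_map', 'fx', 'fy', 'cx', 'cy', 'extrinsics']
```

View pics/top0.png

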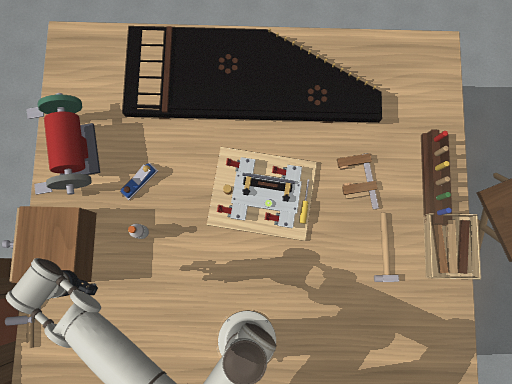

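View pics/scene0.png

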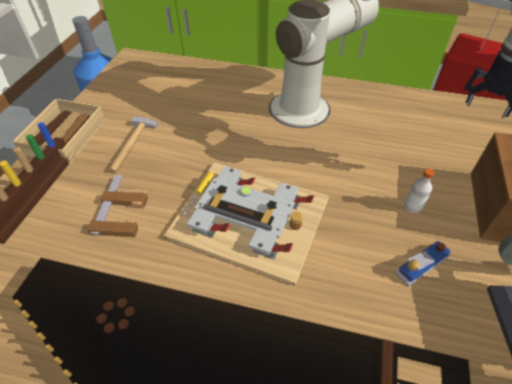

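```bash
cat > h.py <<'E'
import numpy as np,cv2
def rays(c,uv,z):
    """pixels -> world points on plane z"""
    E=c["extrinsics"];R,t=E[:3,:3],E[:3,3]
    uv=np.atleast_2d(uv).astype(float)
    d=np.c_[(uv[:,0]-c["cx"])/c["fx"],-(uv[:,1]-c["cy"])/c["fy"],-np.ones(len(uv))]@R
    o=-R.T@t
    return o+d*((z-o[2])/d[:,2])[:,None]
def world(c):
    v,u=np.mgrid[:384,:512];z=c["z_map"]
    P=np.stack([(u-c["cx"])/c["fx"]*z,-(v-c["cy"])/c["fy"]*z,-z],-1)
    E=c["extrinsics"];return (P-E[:3,3])@E[:3,:3]
def proj(c,p):
    q=np.atleast_2d(p)@c["extrinsics"][:3,:3].T+c["extrinsics"][:3,3]
    return np.c_[c["cx"]-c["fx"]*q[:,0]/q[:,2],c["cy"]+c["fy"]*q[:,1]/q[:,2]]
E
python3 - <<'E'
import pickle;from h import *
d=pickle.load(open("c0.pkl","rb"))
for n in d:
    c=d[n];W=world(c);im=c["image"].astype(int)
    hsv=cv2.cvtColor(c["image"],cv2.COLOR_RGB2HSV)
    roi=(np.abs(W[...,0]-.42)<.28)&(np.abs(W[...,1])<.28)
    g=roi&(hsv[...,1]<60)&(hsv[...,2]>110)&(np.abs(W[...,2]-.055)<.012)
    k,l,st,ce=cv2.connectedComponentsWithStats(g.astype(np.uint8))
    i=1+np.argmax(st[1:,4]);g=l==i
    vv,uu=np.nonzero(g);P=rays(c,np.c_[uu,vv],.055)
    r=cv2.minAreaRect((P[:,:2]*1000).astype(np.float32));print(n,"plate",g.sum(),"z",np.median(W[g][:,2]),r)
    b=roi&(W[...,2]>.012)
    vv,uu=np.nonzero(b);print("board",cv2.minAreaRect((rays(c,np.c_[uu,vv],.018)[:,:2]*1000).astype(np.float32)))
    m=roi&((hsv[...,0]<8)|(hsv[...,0]>172))&(hsv[...,1]>150)&(hsv[...,2]>60)
    k,l,st,ce=cv2.connectedComponentsWithStats(m.astype(np.uint8))
    for j in range(1,k):
        if st[j,4]>8: print("red",st[j],ce[j].round(1),rays(c,ce[j],.045)[0].round(3),"zmax",W[l==j][:,2].max().round(3))
    s=c["image"][110:260,190:340] if n=="top" else c["image"][150:290,150:340]
    cv2.imwrite(f"pics/{n}z.png",cv2.resize(s,None,fx=4,fy=4,interpolation=cv2.INTER_CUBIC)[:600,:,::-1])
E
```

```text
scene plate 3381 z 0.0552865011705609 ((551.1804809570312, -60.753753662109375), (251.74185180664062, 243.2299041748047), 82.0020980834961)
board ((551.4070434570312, -46.790679931640625), (380.0508117675781, 313.29290771484375), 82.06075286865234)
red [239 179  15   5  42] [246.  181.7] [ 0.454 -0.082  0.045] zmax 0.062
red [296 196  18   6  57] [303.4 199.4] [0.48  0.095 0.045] zmax 0.063
red [211 224  19   7  71] [219.6 227.1] [ 0.632 -0.107  0.045] zmax 0.06
red [288 244   4   7  15] [289.6 247.3] [0.648 0.088 0.045] zmax 0.066
red [273 246  12   5  52] [278.9 248. ] [0.658 0.062 0.045] zmax 0.056
top plate 2227 z 0.054998171708551306 ((546.2306518554688, -59.21559143066406), (249.50035095214844, 236.4052734375), 82.01687622070312)
board ((599.7317504882812, -35.3966064453125), (1494.8187255859375, 2086.23291015625), 1.8498058319091797)
red [226 158  13  10  61] [232.5 163.1] [0.656 0.07  0.045] zmax 0.07
red [272 166  14   9  64] [279.1 170.7] [ 0.63  -0.108  0.045] zmax 0.065
red [217 205  15   9  69] [224.2 209.4] [0.477 0.096 0.045] zmax 0.064
red [265 213  14   8  71] [271.5 217. ] [ 0.452 -0.082  0.045] zmax 0.066
```

View pics/topz.png

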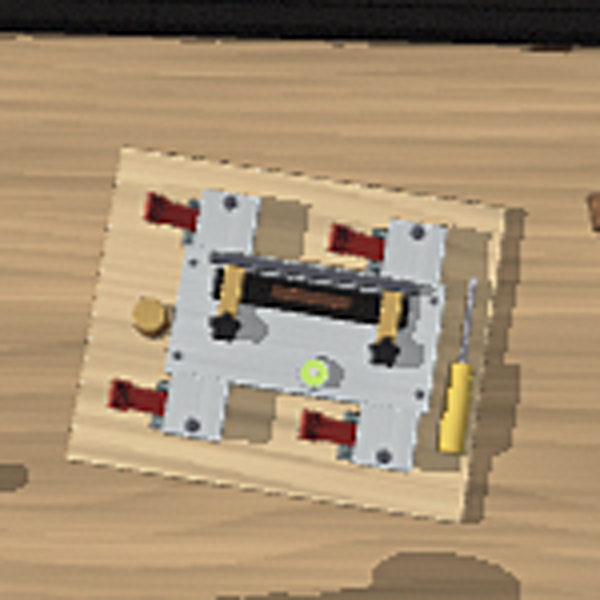

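Picture check: the plate is at about (0.547, -0.060), turned -8° (its +y points image-left). The lugs and four red levers are clearly visible, and their lever positions agree with the plate geometry. I'm approaching the (-x, +y) lug with the fingers shut.

Emit:
move_arm([
  [0,[0,0,0],[0,0,-0.12]],
  [0,[0,0,0],[0,0,-0.12]],
  [0,[-0.032,-0.045,0],[0,0,0]],
  [0,[-0.032,-0.045,0],[0,0,0]],
  [0,[-0.032,-0.045,0],[0,0,0]],
  [0,[-0.032,-0.045,0],[0,0,0]],
  [0,[-0.032,-0.045,0],[0,0,0]],
  [0,[-0.032,-0.045,0],[0,0,0]],
  [0,[-0.032,-0.045,0],[0,0,0]],
  [0,[-0.032,-0.045,0],[0,0,0]],
  [0,[-0.032,-0.045,0],[0,0,0]],
  [0,[-0.032,-0.045,0],[0,0,0]],
])

```text
time: 1.6
tool_pos: [0.4678, 0.0412, 0.2107]
tcp_rot: [0.071, 0.997, 0.0, -0.0]
force: [-0.2, 0.7, 0.6]
width: -0.002
```

```bash
cat >> h.py <<'E'
C=np.array([.547,-.0595]);A=np.radians(-8.0)
Rp=np.array([[np.cos(A),-np.sin(A)],[np.sin(A),np.cos(A)]])
def toplate(p): return (np.asarray(p)[...,:2]-C)@Rp
E
python3 - <<'E'
from bench import arm
from h import *
from scipy.spatial.transform import Rotation as R
s=arm.state();c=arm.read_camera("wrist")
Rt=R.from_quat(s["tcp_rot"]);print(s["time"],s["tool_pos"],toplate(s["tool_pos"]),Rt.as_matrix().round(3),s["force"],s["width"])
M=np.eye(4);M[:3,:3]=Rt.as_matrix();M[:3,3]=s["tool_pos"]
c["extrinsics"]=np.linalg.inv(M@c["T_tool_cam"])
im=c["image"].copy()
for sx in(-1,1):
  for sy in(-1,1):
    for dy,z,col in((0,.055,(0,255,0)),(.071,.055,(255,255,0))):
      w=np.r_[C+Rp@np.array([sx*.09,sy*.09+dy]),z]
      u=proj(c,w)[0];print(sx,sy,dy,w.round(3),u.round())
      if 0<u[0]<512 and 0<u[1]<384: cv2.circle(im,(int(u[0]),int(u[1])),4,col,1)
cv2.imwrite("pics/w1.png",im[:,:,::-1])
E
```

```text
1.6 [0.46777871 0.04115345 0.21073621] [-0.09245856  0.08864842] [[-0.99   0.142 -0.   ]
 [ 0.142  0.99   0.   ]
 [ 0.     0.    -1.   ]] [-0.21041253  0.69688238  0.61813067] -0.0020853556157164194
-1 -1 0 [ 0.445 -0.136  0.055] [ 80. 173.]
-1 -1 0.071 [ 0.455 -0.066  0.055] [152. 172.]
-1 1 0 [0.47  0.042 0.055] [262. 172.]
-1 1 0.071 [0.48  0.112 0.055] [334. 172.]
1 -1 0 [ 0.624 -0.161  0.055] [105. 325.]
1 -1 0.071 [ 0.633 -0.091  0.055] [167. 325.]
1 1 0 [0.649 0.017 0.055] [262. 325.]
1 1 0.071 [0.659 0.087 0.055] [324. 325.]
```

View pics/w1.png

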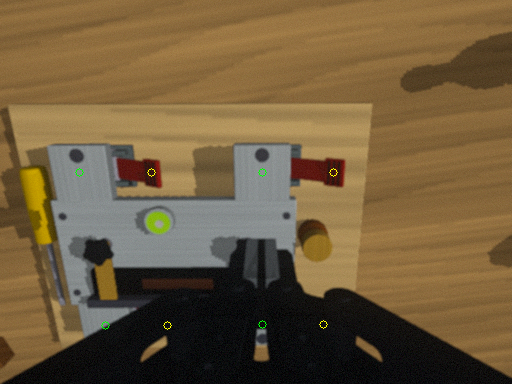

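The wrist view confirms the calibration. The predicted lug centres (262,172) and (80,173) and the tabs (334,172) and (152,172) all sit on the real parts. I'm pressing the (-,+) lug.

Emit:
move_arm([
  [0,[0,0,0.05],[0,0,0]],
  [0,[0,0,0.05],[0,0,0]],
  [0,[0,0,0.035],[0,0,0]],
  [0,[0,0,0.012],[0,0,0]],
  [0,[0,0,0.004],[0,0,0]],
  [0,[0,0,0],[0,0,0]],
])

```text
time: 2.4
tool_pos: [0.4685, 0.0428, 0.0612]
tcp_rot: [0.071, 0.997, -0.0, 0.001]
force: [0.3, -0.3, 0.3]
width: 0.001
```

Emit:
move_arm([
  [0,[0,0,0.002],[0,0,0]],
  [0,[0,0,0.001],[0,0,0]],
  [0,[0,0,0.001],[0,0,0]],
  [0,[0,0,0],[0,0,0]],
])

```text
time: 2.9
tool_pos: [0.4674, 0.0429, 0.056]
tcp_rot: [0.071, 0.997, -0.0, -0.0]
force: [0.2, -1.2, 0.4]
width: -0.003
```

Emit:
move_arm([
  [0,[0,0,0.001],[0,0,0]],
  [0,[0,0,0.001],[0,0,0]],
  [0,[0,0,0],[0,0,0]],
])

```text
time: 3.28
tool_pos: [0.4673, 0.0429, 0.0539]
tcp_rot: [0.071, 0.997, 0.0, -0.0]
force: [-1.0, 0.4, -0.7]
width: 0.001
```

Emit:
move_arm([
  [0,[0,0,0.001],[0,0,0]],
  [0,[0,0,0],[0,0,0]],
])

```text
time: 3.52
tool_pos: [0.4674, 0.0429, 0.0529]
tcp_rot: [0.071, 0.997, 0.0, -0.0]
force: [0.3, -0.5, -0.8]
width: -0.001
```

Emit:
move_arm([
  [0,[0,0,0.001],[0,0,0]],
  [0,[0,0,0],[0,0,0]],
])

```text
time: 3.78
tool_pos: [0.4674, 0.0429, 0.0519]
tcp_rot: [0.071, 0.997, 0.0, -0.0]
force: [0.3, 0.3, -0.1]
width: 0.002
```

Emit:
move_arm([
  [0,[0,0,0.001],[0,0,0]],
  [0,[0,0,0],[0,0,0]],
])

```text
time: 4.03
tool_pos: [0.4674, 0.0429, 0.0509]
tcp_rot: [0.071, 0.997, 0.0, -0.0]
force: [0.1, -0.3, 0.2]
width: 0.002
```

Emit:
move_arm([
  [0,[0,0,0.001],[0,0,0]],
  [0,[0,0,0],[0,0,0]],
])

```text
time: 4.28
tool_pos: [0.4674, 0.0429, 0.0499]
tcp_rot: [0.071, 0.997, -0.0, -0.0]
force: [-0.5, -0.7, 1.3]
width: 0.005
```

Run:
```python
from bench import arm
import cv2
s=arm.state();print(s["tool_pos"],s["force"],s["tau"])
cv2.imwrite("pics/w2.png",arm.read_camera("wrist")["image"][:,:,::-1])
```

```text
[0.46736216 0.04288342 0.04990355] [-0.49766693 -0.71641631  1.27085949] [-7.48789898e-03 -3.12859440e+01 -2.78841269e+01 -7.20542612e-04
 -9.34799347e-03 -3.97463430e-05]
```

View pics/w2.png

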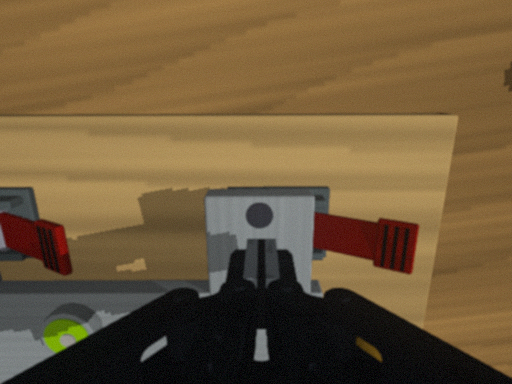

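The tip is over the lug, just inboard of the bolt (260,215). I'll measure the lug and plate tilt from the depth map and compare with the other cameras.

```bash
cat > tilt.py <<'E'
from bench import arm
from h import *
from scipy.spatial.transform import Rotation as R
s=arm.state();print("z",s["tool_pos"].round(4),"F",s["force"].round(2),"t",s["time"])
for n in("top","scene"):
    c=arm.read_camera(n);W=world(c);hsv=cv2.cvtColor(c["image"],cv2.COLOR_RGB2HSV)
    p=toplate(W);g=(hsv[...,1]<60)&(hsv[...,2]>110)&(np.abs(W[...,2]-.054)<.012)&(np.abs(p[...,0])<.116)&(np.abs(p[...,1])<.122)
    X=np.c_[p[g],np.ones(g.sum())];z=W[g][:,2]
    for _ in range(4):
        k=np.linalg.lstsq(X,z,rcond=None)[0];r=np.abs(X@k-z);X,z=X[r<max(.0025,0)],z[r<.0025]
    print(n,len(z),"slope x,y rad",k[:2].round(4),"z0",k[2].round(4))
E
python3 tilt.py
```

```text
z [0.4674 0.0429 0.05  ] F [-0.47 -0.03  0.34] t 4.325
top 782 slope x,y rad [0.0009 0.0005] z0 0.0547
scene 2506 slope x,y rad [-0.0029 -0.0011] z0 0.0554
```

Emit:
move_arm([
  [0,[0,0,0.001],[0,0,0]],
  [0,[0,0,0],[0,0,0]],
])

```text
time: 4.68
tool_pos: [0.4673, 0.0429, 0.0489]
tcp_rot: [0.071, 0.997, -0.0, -0.0]
force: [0.1, -0.1, -0.1]
width: -0.001
```

Run:
```python
from bench import arm
from h import *
from scipy.spatial.transform import Rotation as R
s=arm.state();c=arm.read_camera("wrist")
M=np.eye(4);M[:3,:3]=R.from_quat(s["tcp_rot"]).as_matrix();M[:3,3]=s["tool_pos"]
T=M@c["T_tool_cam"];c["extrinsics"]=np.linalg.inv(T);W=world(c)
print("TCP px",proj(c,s["tool_pos"]),c["T_tool_cam"].round(3).tolist())
for r in range(190,310,6): print(r,W[r,250].round(4),W[r,274].round(4),W[r,225].round(4))
```

```text
TCP px [[260.66653995 236.09441789]] [[0.001, 0.955, 0.296, 0.075], [1.0, -0.001, -0.001, -0.0], [-0.001, 0.296, -0.955, -0.163], [0.0, 0.0, 0.0, 1.0]]
190 [0.4428 0.0406 0.0426] [0.4443 0.0533 0.0437] [0.441  0.0274 0.0425]
196 [0.4429 0.0409 0.053 ] [0.4444 0.0529 0.0536] [0.4412 0.0284 0.0526]
202 [0.445  0.0407 0.0562] [0.447  0.0525 0.0551] [0.4433 0.0284 0.0559]
208 [0.448  0.0403 0.0567] [0.45   0.0521 0.0557] [0.4465 0.0278 0.0558]
214 [0.4513 0.0397 0.0562] [0.4531 0.0517 0.0559] [0.4494 0.0274 0.0565]
220 [0.4545 0.0393 0.0562] [0.4564 0.0513 0.0558] [0.4529 0.0267 0.0556]
226 [0.4575 0.0388 0.0568] [0.4597 0.0508 0.0557] [0.4561 0.0261 0.0557]
232 [0.4607 0.0383 0.0569] [0.4628 0.0504 0.056 ] [0.4597 0.0254 0.055 ]
238 [0.4648 0.0377 0.0552] [0.4662 0.05   0.056 ] [0.4624 0.0251 0.0564]
244 [0.4571 0.0396 0.0784] [0.4587 0.0501 0.0782] [0.4659 0.0244 0.056 ]
250 [0.4567 0.0398 0.085 ] [0.4582 0.0499 0.085 ] [0.4696 0.0237 0.0554]
256 [0.457  0.0399 0.0899] [0.4581 0.0497 0.0903] [0.4732 0.0231 0.0552]
262 [0.4572 0.04   0.0945] [0.4581 0.0495 0.0952] [0.4765 0.0225 0.0555]
268 [0.4567 0.0403 0.1001] [0.4582 0.0493 0.0997] [0.4799 0.0219 0.0556]
274 [0.4565 0.0405 0.1048] [0.4577 0.0492 0.1048] [0.4837 0.0213 0.0554]
280 [0.4577 0.0404 0.107 ] [0.4577 0.049  0.1088] [0.4593 0.0304 0.102 ]
286 [0.4557 0.0409 0.114 ] [0.4574 0.0489 0.1131] [0.4542 0.0326 0.1144]
292 [0.4559 0.041  0.1172] [0.457  0.0488 0.1172] [0.4545 0.0328 0.1175]
298 [0.4555 0.0411 0.1211] [0.4579 0.0486 0.1192] [0.4547 0.0331 0.1206]
304 [0.4566 0.041  0.1226] [0.4573 0.0485 0.1232] [0.4546 0.0335 0.124 ]
```

The depth map shows the fingertips end at z ≈ 0.075 while the reported TCP is 0.049. The real tips therefore sit about 25 mm behind the nominal TCP, which explains why there's no contact. I'll keep descending in small, force-checked steps.

Emit:
move_arm([
  [0,[0,0,0.006],[0,0,0]],
  [0,[0,0,0.004],[0,0,0]],
  [0,[0,0,0],[0,0,0]],
])

```text
time: 5.1
tool_pos: [0.4669, 0.0429, 0.0384]
tcp_rot: [0.071, 0.997, 0.0, -0.001]
force: [-0.0, -0.1, -0.1]
width: -0.0
```

Emit:
move_arm([
  [0,[0,0,0.002],[0,0,0]],
  [0,[0,0,0.001],[0,0,0]],
  [0,[0,0,0],[0,0,0]],
])

```text
time: 5.48
tool_pos: [0.4674, 0.0429, 0.036]
tcp_rot: [0.071, 0.997, -0.0, -0.0]
force: [0.4, -0.3, 0.8]
width: 0.001
```

Emit:
move_arm([
  [0,[0,0,0.001],[0,0,0]],
  [0,[0,0,0.001],[0,0,0]],
  [0,[0,0,0],[0,0,0]],
])

```text
time: 5.85
tool_pos: [0.4676, 0.0429, 0.0347]
tcp_rot: [0.071, 0.997, -0.0, -0.0]
force: [-2.7, -0.3, 6.8]
width: -0.004
```

Emit:
move_arm([
  [0,[0,0,0.001],[0,0,0]],
  [0,[0,0,0],[0,0,0]],
])

```text
time: 6.1
tool_pos: [0.4677, 0.0429, 0.0346]
tcp_rot: [0.071, 0.998, -0.0, -0.0]
force: [-7.2, 0.4, 15.3]
width: 0.001
```

The (-,+) lug is sound: force rose to 15 N with only 0.1 mm of movement, at tool z 0.0347. That puts the tip about 20 mm behind the TCP. Next is the (-,-) lug.

Emit:
move_arm([
  [0,[0,0,-0.043],[0,0,0]],
  [0,[0,-0.045,0],[0,0,0]],
  [0,[0,-0.045,0],[0,0,0]],
  [0,[0,-0.045,0],[0,0,0]],
  [0,[0,-0.045,0],[0,0,0]],
  [0,[0,0,0.03],[0,0,0]],
  [0,[0,0,0.008],[0,0,0]],
  [0,[0,0,0],[0,0,0]],
])

```text
time: 7.1
tool_pos: [0.4415, -0.1346, 0.0376]
tcp_rot: [0.071, 0.998, 0.0, -0.001]
force: [-0.2, 0.3, 0.4]
width: -0.001
```

Emit:
move_arm([
  [0,[0,0,0.002],[0,0,0]],
  [0,[0,0,0.002],[0,0,0]],
  [0,[0,0,0],[0,0,0]],
])

```text
time: 7.48
tool_pos: [0.4427, -0.1353, 0.0348]
tcp_rot: [0.071, 0.998, -0.0, 0.001]
force: [-0.7, 0.4, 3.4]
width: -0.001
```

Emit:
move_arm([
  [0,[0,0,0.001],[0,0,0]],
  [0,[0,0,0.0005],[0,0,0]],
  [0,[0,0,0],[0,0,0]],
])

```text
time: 7.85
tool_pos: [0.4428, -0.1354, 0.0347]
tcp_rot: [0.071, 0.998, -0.0, 0.0]
force: [-6.9, 4.2, 18.8]
width: 0.0
```

The (-,-) lug is sound too (19 N, no give). Next is (+,-).

Emit:
move_arm([
  [0,[0,0,-0.053],[0,0,0]],
  [0,[-0.045,0,0],[0,0,0]],
  [0,[-0.045,0,0],[0,0,0]],
  [0,[-0.045,0,0],[0,0,0]],
  [0,[-0.045,0,0],[0,0,0]],
  [0,[0,0,0.035],[0,0,0]],
  [0,[0,0,0.012],[0,0,0]],
  [0,[0,0,0],[0,0,0]],
])

```text
time: 8.85
tool_pos: [0.6192, -0.1603, 0.0377]
tcp_rot: [0.071, 0.997, 0.0, -0.001]
force: [-0.0, -0.2, -0.1]
width: 0.0
```

Emit:
move_arm([
  [0,[0,0,0.002],[0,0,0]],
  [0,[0,0,0.002],[0,0,0]],
  [0,[0,0,0],[0,0,0]],
])

```text
time: 9.22
tool_pos: [0.6202, -0.1608, 0.0349]
tcp_rot: [0.071, 0.997, -0.0, 0.0]
force: [0.1, -0.5, -0.4]
width: 0.001
```

Emit:
move_arm([
  [0,[0,0,0.001],[0,0,0]],
  [0,[0,0,0.001],[0,0,0]],
  [0,[0,0,0],[0,0,0]],
])

```text
time: 9.6
tool_pos: [0.6204, -0.1609, 0.0347]
tcp_rot: [0.071, 0.997, -0.0, -0.0]
force: [-6.5, 2.1, 12.1]
width: 0.003
```

Sound as well. That leaves (+,+), which should give.

Emit:
move_arm([
  [0,[0,0,-0.053],[0,0,0]],
  [0,[0,0.045,0],[0,0,0]],
  [0,[0,0.045,0],[0,0,0]],
  [0,[0,0.045,0],[0,0,0]],
  [0,[0,0.045,0],[0,0,0]],
  [0,[0,0,0.035],[0,0,0]],
  [0,[0,0,0.012],[0,0,0]],
  [0,[0,0,0],[0,0,0]],
])

```text
time: 10.6
tool_pos: [0.6447, 0.0171, 0.0375]
tcp_rot: [0.071, 0.997, 0.0, -0.001]
force: [0.4, 0.2, -0.4]
width: 0.005
```

Emit:
move_arm([
  [0,[0,0,0.002],[0,0,0]],
  [0,[0,0,0.002],[0,0,0]],
  [0,[0,0,0.001],[0,0,0]],
  [0,[0,0,0.001],[0,0,0]],
  [0,[0,0,0],[0,0,0]],
])

```text
time: 11.22
tool_pos: [0.646, 0.0173, 0.0328]
tcp_rot: [0.071, 0.997, -0.0, 0.0]
force: [1.5, -0.2, 2.0]
width: 0.001
```

It gives: z is 0.0328 at only 2 N, where the others stopped at 0.0347. I'll press on for the full rock.

Emit:
move_arm([
  [0,[0,0,0.001],[0,0,0]],
  [0,[0,0,0.001],[0,0,0]],
  [0,[0,0,0],[0,0,0]],
  [0,[0,0,0],[0,0,0]],
])

```text
time: 11.72
tool_pos: [0.6461, 0.0174, 0.0315]
tcp_rot: [0.071, 0.997, -0.0, 0.0]
force: [-1.0, -1.0, 6.0]
width: -0.002
```

```bash
python3 tilt.py
```

```text
z [0.6461 0.0174 0.0315] F [-1.02 -0.96  5.98] t 11.725
top 697 slope x,y rad [-0.0201 -0.0176] z0 0.0548
scene 1752 slope x,y rad [-0.021  -0.0203] z0 0.0554
```

Step 1 is done: the tilt is about 0.027 rad and the (+,+) corner is the low one. Now I'm pressing its lever tab.

Emit:
move_arm([
  [0,[0,0,-0.045],[0,0,0]],
  [0,[-0.003,0.037,0],[0,0,0]],
  [0,[0,0.037,0],[0,0,0]],
  [0,[0,0,0.018],[0,0,0]],
  [0,[0,0,0.006],[0,0,0]],
  [0,[0,0,0],[0,0,0]],
])

```text
time: 12.58
tool_pos: [0.6579, 0.0893, 0.05]
tcp_rot: [0.071, 0.997, -0.0, -0.001]
force: [1.0, 0.4, 0.5]
width: -0.004
```

```bash
python3 - <<'E'
from bench import arm
from h import *
s=arm.state();print(s["tool_pos"],toplate(s["tool_pos"]),s["force"])
cv2.imwrite("pics/w3.png",arm.read_camera("wrist")["image"][:,:,::-1])
E
python3 tilt.py
```

```text
[0.65793172 0.08934976 0.05003391] [0.08913626 0.16283987] [1.03116212 0.38768384 0.52236396]
z [0.6586 0.0893 0.0509] F [-0.57  0.02  0.62] t 12.625
top 1033 slope x,y rad [-0.0004 -0.0016] z0 0.0546
scene 1936 slope x,y rad [-0.0029 -0.0021] z0 0.0553
```

View pics/w3.png

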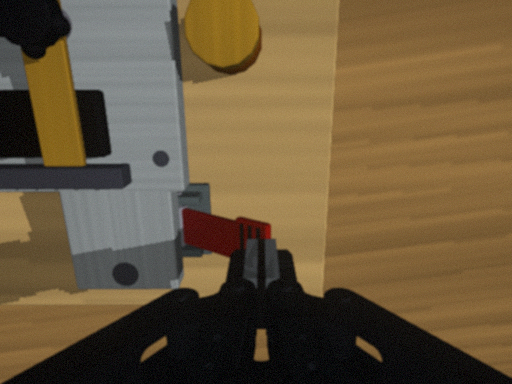

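The finger (col 262) is over the outer half of the red tab (cols 235–270), and the tab will slide outward as it goes down. Pressing.

Emit:
move_arm([
  [0,[0,0,0.006],[0,0,0]],
  [0,[0,0,0.006],[0,0,0]],
  [0,[0,0,0.005],[0,0,0]],
  [0,[0,0,0],[0,0,0]],
])

```text
time: 13.22
tool_pos: [0.6598, 0.0907, 0.0351]
tcp_rot: [0.071, 0.997, 0.0, 0.001]
force: [-0.4, -0.1, 1.3]
width: 0.001
```

Emit:
move_arm([
  [0,[0,0,0.005],[0,0,0]],
  [0,[0,0,0.005],[0,0,0]],
  [0,[0,0,0.005],[0,0,0]],
  [0,[0,0,0],[0,0,0]],
])

```text
time: 13.72
tool_pos: [0.6584, 0.09, 0.0185]
tcp_rot: [0.071, 0.997, -0.0, -0.001]
force: [0.6, 1.0, 0.5]
width: 0.001
```

Emit:
move_arm([
  [0,[0,0,0.003],[0,0,0]],
  [0,[0,0,0.002],[0,0,0]],
  [0,[0,0,0.001],[0,0,0]],
  [0,[0,0,0],[0,0,0]],
])

```text
time: 14.22
tool_pos: [0.6588, 0.0902, 0.0132]
tcp_rot: [0.071, 0.997, -0.0, -0.0]
force: [-1.1, 1.4, 1.8]
width: 0.005
```

Emit:
move_arm([
  [0,[0,0,0.001],[0,0,0]],
  [0,[0,0,0.001],[0,0,0]],
  [0,[0,0,0.001],[0,0,0]],
  [0,[0,0,0],[0,0,0]],
])

```text
time: 14.72
tool_pos: [0.6589, 0.0903, 0.0107]
tcp_rot: [0.071, 0.997, -0.0, -0.0]
force: [-2.9, 1.2, 5.7]
width: -0.001
```

```bash
cat > red.py <<'E'
from bench import arm
from h import *
for n in("top","scene"):
    c=arm.read_camera(n);W=world(c);hsv=cv2.cvtColor(c["image"],cv2.COLOR_RGB2HSV);p=toplate(W)
    m=((hsv[...,0]<8)|(hsv[...,0]>172))&(hsv[...,1]>150)&(hsv[...,2]>60)
    for sx in(-1,1):
        for sy in(-1,1):
            k=m&(np.abs(p[...,0]-sx*.09)<.02)&(np.abs(p[...,1]-sy*.09-.055)<.04)&(W[...,2]<.09)
            if k.sum()>5:
                a=np.polyfit(p[k][:,1]-sy*.09,W[k][:,2],1);print(n,sx,sy,k.sum(),"slope",np.arctan(a[0]).round(3),"y max",(p[k][:,1]-sy*.09).max().round(4),"z max",W[k][:,2].max().round(4))
            else: print(n,sx,sy,"hidden")
E
python3 red.py; python3 tilt.py
```

```text
top -1 -1 66 slope 0.528 y max 0.0785 z max 0.0647
top -1 1 hidden
top 1 -1 62 slope 0.488 y max 0.0793 z max 0.0664
top 1 1 hidden
scene -1 -1 37 slope 0.51 y max 0.0775 z max 0.0615
scene -1 1 hidden
scene 1 -1 68 slope 0.469 y max 0.0797 z max 0.0614
scene 1 1 72 slope 0.023 y max 0.0845 z max 0.0339
z [0.6589 0.0903 0.0107] F [-1.61  1.1   5.07] t 14.825
top 1058 slope x,y rad [-0.0015 -0.0011] z0 0.055
scene 1920 slope x,y rad [-0.0025 -0.0012] z0 0.0553
```

It's nearly flat (0.02). I'll press firmly onto the end stop, then lift clear.

Emit:
move_arm([
  [0,[0,0,0.001],[0,0,0]],
  [0,[0,0,0.001],[0,0,0]],
  [0,[0,0,0],[0,0,0]],
  [0,[0,0,0],[0,0,0]],
])

```text
time: 15.42
tool_pos: [0.6591, 0.0903, 0.0103]
tcp_rot: [0.071, 0.997, -0.0, -0.0]
force: [-8.0, 1.7, 13.9]
width: 0.001
```

Emit:
move_arm([
  [0,[0,0,-0.03],[0,0,0]],
  [0,[0,0,-0.05],[0,0,0]],
  [0,[0,0,-0.05],[0,0,0]],
  [0,[0,0,-0.05],[0,0,0]],
  [0,[0,0.05,0],[0,0,0]],
  [0,[0,0.05,0],[0,0,0]],
  [0,[0,0.05,0],[0,0,0]],
  [0,[0,0.05,0],[0,0,0]],
  [0,[0,0,0],[0,0,0]],
  [0,[0,0,0],[0,0,0]],
])

```text
time: 16.68
tool_pos: [0.6874, 0.2875, 0.1876]
tcp_rot: [0.071, 0.997, -0.001, -0.0]
force: [0.2, -0.5, -0.3]
width: -0.0
```

```bash
python3 red.py; python3 tilt.py
python3 - <<'E'
from bench import arm
import cv2
cv2.imwrite("pics/s2.png",cv2.resize(arm.read_camera("scene")["image"][130:300,130:360],None,fx=3,fy=3)[:,:,::-1])
E
```

```text
top -1 -1 67 slope 0.569 y max 0.0785 z max 0.0686
top -1 1 66 slope 0.473 y max 0.0783 z max 0.0648
top 1 -1 63 slope 0.467 y max 0.0793 z max 0.0624
top 1 1 77 slope 0.015 y max 0.0871 z max 0.0377
scene -1 -1 41 slope 0.488 y max 0.077 z max 0.0623
scene -1 1 56 slope 0.503 y max 0.0777 z max 0.0632
scene 1 -1 70 slope 0.454 y max 0.0791 z max 0.0603
scene 1 1 143 slope 0.03 y max 0.0847 z max 0.0373
z [0.6875 0.2867 0.1882] F [ 0.48 -0.43 -0.95] t 16.775
top 1067 slope x,y rad [ 0.0029 -0.0005] z0 0.0549
scene 2579 slope x,y rad [-0.002   0.0002] z0 0.0554
```

View pics/s2.png

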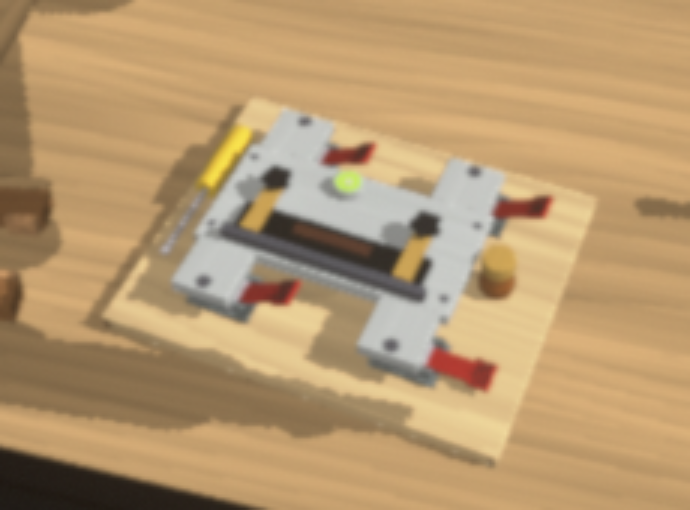

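The picture shows the front-right lever (465,370) flat and the other three standing at (350,155), (525,207) and (270,292). The plate, level and jar look to be where they were. Handing in.

```bash
python3 -c "
from bench import arm
print(arm.sign_off())"
```

```text
the job is handed in; nothing more can be done
None
```

The plate is shimmed and the job is handed in, with about 17 s of the 48 s used. The system gives no verdict.

- **Finding the corner:** I pressed all four lugs. Three held firm at 12 to 19 N with no give. The (+x, +y) lug sank about 3 mm under 2 to 6 N, and the plate tilted about 0.027 rad.
- **Shimming:** I pressed that corner's lever onto its end stop at about 14 N, then lifted the arm clear.
- **Last checks:** That lever measures 0.015 and 0.03 rad in the two cameras, below the 0.07 limit. The other three stand at about 0.45 to 0.57 rad. The plate's slope is within 0.003 rad, and the level, jar and screwdriver look unmoved in the picture. I did not re-measure how far the plate had shifted.
- **What disagreed:** The fingertips really end about 20 mm behind the reported TCP. The first press therefore met no contact at the expected height, and I corrected for it using the depth picture and the force readings.

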